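# Index a rotary stage to the next hole

### The arm

A 6-joint arm with a two-finger parallel gripper is mounted at the origin on a cart in front of the work surface, level with it; the furniture and walls round the work are solid. World frame = base frame: x ahead of the robot, y to its left, z up, the work surface at z = 0. Lengths are in m, angles in degrees, forces in N, time in s.
With the tool pointing down it reaches from about 0.325 to 0.775 m from the base axis. Payload 5.5 kg.
Tool frame: the origin (TCP) lies at the centre of the arm's flange, where the gripper is bolted on; the fingertips stand 182 mm ahead of it and the grasp point (between the pads) lies 163 mm ahead of it; z points along the fingers, y is the line along which they close (so a half turn about z gives the same grasp; the last joint's range is limited). The gripper opens to 88 mm and grips with 3 to 60 N. Pads are 20 mm wide; open, the fingers measure 115 mm over their backs; the gripper's body (75 mm by 178 mm) begins 61 mm behind the grasp point.
Start: joints at [-77.905, 5.22, 70.514, -0, 104.267, -3.249], TCP at [0.159, -0.579, 0.405] pointing down, gripper open.
Joint ranges: [-164.24, 164.24], [-49.07, 125.15], [9.68, 141.18], [-86.29, 266.29], [3.28, 154.24], [-151.56, 151.56]. Speed limits (degrees/s): [147.25, 147.25, 172.46, 180, 180, 180].

### API

Orientations are given as [roll, pitch, yaw] about the fixed x, y, z axes, in that order (R = Rz(yaw) Ry(pitch) Rx(roll)).
In Python, from station import r gives the robot as it stands. The module is installed in compiled form; this text tells all that it offers. Calls block until the motion is done:
- r.reach(position, orientation): joint-space move of the TCP to a pose.
- r.servo_line(position, rotation=None, speed=0.15): straight line of the TCP; rotation=None keeps the orientation; speed is the mean speed in m/s.
- r.move_joints(angles): joint-space move.
- r.let_go() and r.grab(squeeze=None): open the fingers fully, or close them until they stop; squeeze is the grip in N (None keeps the last).
- r.wait(seconds).
- r.inverse_kinematics(position, orientation): joint angles nearest the present ones, or None.
- r.sense(): the state.
- r.snapshot(name): name is "scene" or "top" or "wrist"; returns a dict with "frame" (400x640x3 uint8, red, green, blue), "fx", "fy", "cx", "cy" (pixels), "R" (3x3) and "t" (3): a world point X has camera coordinates R X + t. Camera axes: x right, y down, z forward; pixel columns grow to the right and rows downward; lengths in m; the calibration is good to about 2 mm. A picture is of the moment at which its call begins. There is no depth.
A pose or a line that the arm cannot do raises r.IKError and nothing moves.
- r.hand_in(): hands the job in; it is judged then, once.
The state is a dict: "clock": time; "joints": joint angles; "joint_vel": joint speeds; "joint_torque": joint torques, N m; "tcp_pos": TCP position; "orientation": TCP orientation; "contact_force": force on the tool from outside, world axes, zero at the start; "torque": the same for the moment, N m; "opening": finger opening in m; "gripper_force": force on a finger pad.
Only numpy, scipy, OpenCV 4.12 (cv2) and the standard library are available. Lean on these libraries where they do the work, as an engineer would, in place of code of your own. Each camera call takes 0.05 s, during which the arm holds its last target. There are 200 camera calls.

### The job

The rotary stage is locked in the middle hole of its index plate. Pull up its spring plunger by the black knob, turn the stage to the next hole so that the vial it carries stands under the square reader head (not under the round magnifier), and let the plunger drop fully home in that hole, so that the stage is locked; then let go. The next hole is on an adjustable block, so feel for it with the pin; never force the stage against the pin, keep the vial upright in its pocket and leave the dropper bottle and the petri dish where they stand.

Things in the scene. Friction and masses are not known exactly. Their poses are not given: they have to be found in the camera images.
- index_ring: Fixed steel index plate on the round dark base (232 mm across, 20 mm high). Origin on the turning axis at worktop level, z up, x from the middle hole to the axis. The plate's top is flat, 30 mm above the worktop, 78 to 104 mm from the axis, smooth between holes (steps under 0.5 mm): the pin, let down on it, slides along it and snaps into a hole by its own spring.
- middle_hole (a point): Mouth of the middle hole, 90 mm from the axis on the -x side of index_ring. Holes are 9.6 mm wide along the pin circle, 12 mm across it, 10 mm deep. One more hole lies each way along the pin circle, in an adjustable block, 0.70 rad from this one, give or take 0.14 rad: different in every run and not measured.
- rotary_stage: Turning aluminium stage: 150 mm disc, top 46 mm above the worktop, with an arm carrying the plunger 90 mm from the axis at its -x side and the vial pocket 62 mm from it at +x. Origin on the axis at worktop level; at the start its axes agree with index_ring's. Turns 0.95 rad each way; pushed at the knob it takes 1 to 2 N with the pin lifted, up to 4 N with the pin sliding on the plate.
- index_plunger (a joint): Height of the spring plunger in m: 0 fully home in a hole; 0.008 when the pin (round, 8 mm thick, flat end) rides on the plate's top; 0.014 at its upper stop. The spring pulls it down with 5 N at 0 rising to 9 N at 0.012.
- plunger_knob (a point): Centre of the plunger's upright round black knob, 26 mm across and 22 mm tall (11 mm above and below this point; 78 mm above the worktop when the plunger is home). It moves with stage and plunger. Below it are a thin neck and a 19 mm round sleeve whose top is 59 mm above the worktop.
- vial_pocket (a point): On the stage: centre of the floor of the vial's pocket, 46 mm above the worktop. The pocket is a 26 mm tall tube, 25 mm outside.
- reader_lens (a point): Lens under the square grey reader head (36 x 32 mm, top at 170 mm; fixed stand, its post 182 mm tall and 92 mm behind the head), 130 mm above the worktop, 62 mm from the turning axis, 0.70 rad to the left or right of index_ring's +x axis: over the vial's place, give or take 9 mm, when the plunger is in one of the side holes.
- magnifier_lens (a point): Centre of the round magnifying lens (50 mm across, fixed stand like the reader's), 163 mm above the worktop, at the other of the two places.
- stage_vial: Capped plastic vial, 16 mm across and 65 mm tall, standing loosely in the pocket of the stage. Origin at the centre of its foot, z along it.
- dropper_bottle: White dropper bottle, 31 mm across, 74 mm tall, standing on the worktop left of the stage. Bystander. Origin at the centre of its foot.
- petri_dish: Closed petri dish, 58 mm across, 15 mm tall, on the worktop right of the stage. Bystander. Origin at the centre of its underside.
Things that resemble listed ones, but are neither listed nor needed, are in the scene too. Leave any red look-alike of the stage_vial alone.

How it is judged:
By the outcome, as a careful person would: the job done as asked, in the order asked, and still so for the second after the job is handed in, with the robot touching nothing.
It also fails if it takes over 40 s, if anything falls off the work surface, if the arm or the gripper's body presses on something with over 40 N, if the wrist force passes 120 N, or if a joint passes its speed limit or range.

## Working session

There is one attempt and no reset: what is moved stays moved. The work goes in short steps, each a Python script; the robot and the scene stay as the last script left them, time stands still between calls to the robot, and variables do not carry over. Pictures are saved under pics/ and viewed, at most 10 in all, crops included, and the job is handed in when it is done.

```bash
mkdir -p pics; python3 - <<'E'
from station import r
import cv2,pickle
for n in("scene","top"):
    s=r.snapshot(n); pickle.dump(s,open(n+".pkl","wb")); cv2.imwrite(f"pics/{n}0.png",s["frame"][:,:,::-1]); print(n,s["fx"],s["cx"],s["cy"],s["R"],s["t"])
print(r.sense())
E
```

```text
scene 487.0678050552735 321.0173946247206 198.4092151819049 [[-0.93670605 -0.34939954  0.02239965]
 [-0.22097988  0.54037618 -0.8118876 ]
 [ 0.27156892 -0.7654499  -0.5833839 ]] [0.58549798 0.20026702 0.89677464]
top 433.00408485776 316.0856414657828 192.01820001539224 [[-0.01531456 -0.99965371  0.02139907]
 [-0.99726067  0.01372201 -0.07268325]
 [ 0.07236444 -0.02245357 -0.99712548]] [0.05714595 0.62433104 1.05620242]
{'clock': 0.1, 'joints': array([-7.79040089e+01,  5.25776281e+00,  7.05722579e+01,  1.18926565e-04,
        1.04266002e+02, -3.25023539e+00]), 'joint_vel': array([ 0.07762117, -0.04153864, -0.18074874,  0.01302657,  0.02957895,
        0.0431775 ]), 'joint_torque': array([ 2.78638079e-03, -4.47858381e+01, -4.07569170e+01,  7.00968015e-02,
        2.84308149e-02, -1.18113771e-04]), 'tcp_pos': array([ 0.15878513, -0.57866546,  0.4036573 ]), 'orientation': array([-1.79904139e+02, -5.55929508e-03,  1.53462510e+01]), 'contact_force': array([ 0.63530716,  0.07006531, -0.99231783]), 'torque': array([-0.0379153 ,  0.01873689, -0.06421801]), 'gripper_force': 0.0, 'opening': 0.08768685500632381}
```

View pics/scene0.png

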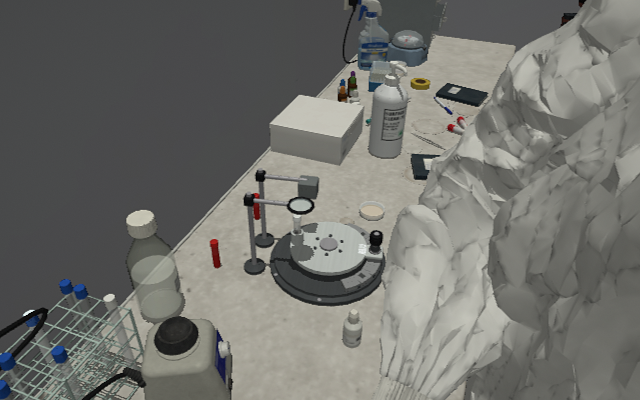

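View pics/top0.png

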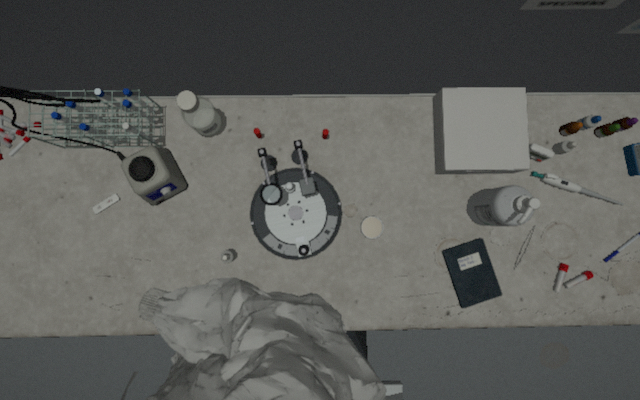

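The top view has the round magnifier at about (271,195), left of the stage axis. The square reader is at about (308,186), on the right. The dropper is at (229,256), the petri dish at (371,227) and the knob at (304,250). I'll enlarge this area to confirm.

```bash
cat > h.py <<'E'
import pickle,numpy as np
def pt(s,u,v,z):
    d=s["R"].T@np.array([(u-s["cx"])/s["fx"],(v-s["cy"])/s["fy"],1]); c=-s["R"].T@s["t"]
    return c+d*(z-c[2])/d[2]
def px(s,X):
    p=s["R"]@np.array(X)+s["t"]; return p[0]/p[2]*s["fx"]+s["cx"],p[1]/p[2]*s["fy"]+s["cy"]
E
python3 - <<'E'
import pickle,cv2
s=pickle.load(open("top.pkl","rb"))
cv2.imwrite("pics/topc.png",cv2.resize(s["frame"][135:275,215:395,::-1],None,fx=4,fy=4,interpolation=cv2.INTER_CUBIC))
E
```

```text
(no output)
```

View pics/topc.png

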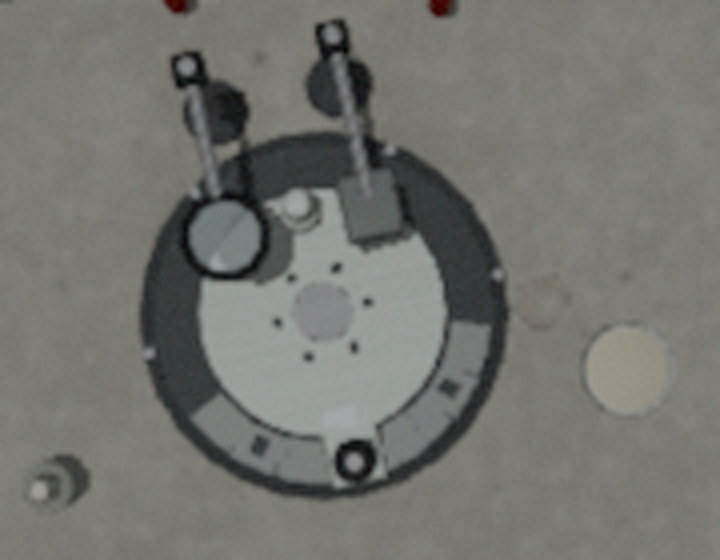

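The crop shows the round magnifier at (225,235) and the square grey reader head at (375,207). The vial cap is at (302,206), between them. The knob is at (355,460), and the side holes are at (260,447) and (450,387). The reader is on the right, so the stage turns clockwise and the knob goes left to the hole at (260,447).

```bash
python3 - <<'E'
from h import *
s=pickle.load(open("top.pkl","rb"))
c=lambda u,v,z:pt(s,215+(u+.5)/4-.5,135+(v+.5)/4-.5,z)
P=dict(disc=c(323,314,.046),base=c(324,314,.02),knob=c(355,460,.089),vial=c(300,205,.111),reader=c(373,205,.17),mag=c(225,235,.163),holeL=c(260,447,.03),holeR=c(450,387,.03),drop=c(40,490,.074),petri=c(627,369,.015))
for k,v in P.items():
    d=v-P["disc"]; print(k,v.round(4),np.hypot(*d[:2]).round(4),np.degrees(np.arctan2(d[1],d[0])).round(1))
# hub/knob plan
A=P["disc"][:2]; k=P["knob"][:2]; yaw=np.degrees(np.arctan2(*(A-k)[::-1])); print("yaw",yaw)
from station import r
for y in range(-180,180,15):
  q=r.inverse_kinematics([k[0],k[1],.35],[180,0,y])
  if q is not None: print(y,np.round(q,0))
E
```

```text
disc [0.5728 0.0996 0.046 ] 0.0 0.0
base [0.5734 0.0996 0.02  ] 0.0006 5.0
knob [0.4871 0.081  0.089 ] 0.0876 -167.7
vial [0.6335 0.1103 0.111 ] 0.0617 10.0
reader [0.6278 0.0688 0.17  ] 0.0631 -29.2
mag [0.6133 0.1489 0.163 ] 0.0638 50.6
holeL [0.4925 0.1394 0.03  ] 0.0896 153.6
holeR [0.5272 0.0226 0.03  ] 0.0895 -120.6
drop [0.4719 0.2651 0.074 ] 0.1938 121.4
petri [ 0.5364 -0.0889  0.015 ] 0.192 -100.9
yaw 12.253738591725755
-180 [  5. -11.  92.   0.  99. -85.]
-165 [   5.  -11.   92.    0.   99. -100.]
-150 [   5.  -11.   92.    0.   99. -115.]
-135 [   5.  -11.   92.    0.   99. -130.]
-120 [   5.  -11.   92.    0.   99. -145.]
-45 [  5. -11.  92.  -0.  99. 140.]
-30 [  5. -11.  92.  -0.  99. 125.]
-15 [  5. -11.  92.  -0.  99. 110.]
0 [  5. -11.  92.  -0.  99.  95.]
15 [  5. -11.  92.  -0.  99.  80.]
30 [  5. -11.  92.  -0.  99.  65.]
45 [  5. -11.  92.  -0.  99.  50.]
60 [  5. -11.  92.  -0.  99.  35.]
75 [  5. -11.  92.  -0.  99.  20.]
90 [  5. -11.  92.  -0.  99.   5.]
105 [  5. -11.  92.   0.  99. -10.]
120 [  5. -11.  92.   0.  99. -25.]
135 [  5. -11.  92.   0.  99. -40.]
150 [  5. -11.  92.   0.  99. -55.]
165 [  5. -11.  92.   0.  99. -70.]
```

```bash
python3 - <<'E'
from station import r
import cv2,pickle
from h import *
r.reach([.487,.081,.34],[180,0,-169])
s=r.snapshot("wrist");pickle.dump(s,open("w1.pkl","wb"));cv2.imwrite("pics/w1.png",s["frame"][:,:,::-1])
st=r.sense();print(st["clock"],st["tcp_pos"],st["orientation"],st["joints"],st["contact_force"])
print(px(s,[.487,.081,.089]),px(s,[.5728,.0996,.046]),px(s,[.4925,.1394,.03]))
E
```

```text
2.7667 [0.48719387 0.08037415 0.34005876] [-1.79989882e+02  4.71379221e-03 -1.69081212e+02] [ 5.42286106e+00 -1.14637697e+01  9.31336353e+01 -9.72265320e-03
  9.83244731e+01 -9.54973343e+01] [1.25758095 0.15716665 0.56571358]
(np.float64(318.68332550558), np.float64(210.47542484773737)) (np.float64(320.0719703419056), np.float64(277.5956761435982)) (np.float64(372.33158593436997), np.float64(208.4521574853493))
```

View pics/w1.png

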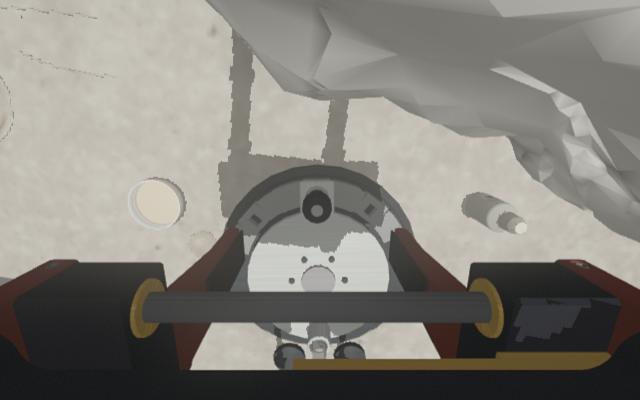

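The wrist view has the knob top at (317,210), the hub at (318,280), the target-side hole at (370,210) and the other hole at (257,217). All of these agree with the top-view estimates to about 2 mm.

```bash
python3 - <<'E'
from station import r
from h import *
s=pickle.load(open("w1.pkl","rb"))
k=pt(s,317,210,.089)[:2];hub=pt(s,318,280,.046)[:2];h=pt(s,370,210,.03)[:2]
print(k,hub,h)
k=(k+[.487,.081])/2
A=(hub+[.573,.0996])/2
# middle direction, enforce 90 mm from knob
u=(A-k)/np.linalg.norm(A-k); print(np.linalg.norm(A-k)); A=k+.09*u; yaw=np.degrees(np.arctan2(u[1],u[0]))
d=h-A; ang=np.degrees(np.arctan2(d[1],d[0])); print("k",k,"A",A,"yaw",yaw,"hole",ang,"turn",180+yaw-ang)
o=[180,0,yaw-180]
r.reach([*k,.30],o); r.servo_line([*k,.082+.163],speed=.1); r.grab(20)
st=r.sense();print(st["clock"],st["opening"],st["gripper_force"],st["contact_force"],st["tcp_pos"])
pickle.dump((k,A,yaw),open("geo.pkl","wb"))
E
```

```text
[0.48685961 0.07954886] [0.57600936 0.09800209] [0.49460269 0.13742055]
0.08951309317937596
k [0.4869298  0.08027443] A [0.57498104 0.09890182] yaw 11.944901278791724 hole 154.3954306279742 turn 37.54947065081751
4.7417 0.024377726251618704 20.000005066394806 [ 0.19499726 -0.0135807  -0.25909194] [0.48692467 0.08030374 0.24499098]
```

```bash
python3 - <<'E'
from station import r
from h import *
k,A,yaw=pickle.load(open("geo.pkl","rb"))
for dz in (.004,.008,.0115):
    r.servo_line([*k,.245+dz],speed=.03); st=r.sense(); print(st["clock"],st["contact_force"].round(2),st["tcp_pos"].round(4),st["gripper_force"],st["opening"])
E
```

```text
5.025 [ 4.34  1.85 -7.15] [0.487  0.0803 0.2484] 19.99914050102234 0.024791992271004766
5.3083 [ 3.96  1.45 -8.02] [0.4869 0.0803 0.2526] 19.999101161956787 0.024834124626802314
5.575 [  5.01   1.15 -10.2 ] [0.4869 0.0803 0.2561] 19.999001920223236 0.024656290428022858
```

```bash
cat >> h.py <<'E'
def onarc(th,R=.09,tang=0.):
    k,A,yaw=pickle.load(open("geo.pkl","rb"))
    a=np.radians(180+yaw-th); n=np.array([np.cos(a),np.sin(a)]); t=np.array([np.sin(a),-np.cos(a)])
    return A+R*n+tang*t,[180,0,yaw-180-th],n,t
E
python3 - <<'E'
from station import r
from h import *
for th in (1.5,3,6,10,14,18,22,26,29.5,32.5):
    p,o,n,t=onarc(th); r.servo_line([*p,.2565],o,speed=.05); st=r.sense();f=st["contact_force"]
    print(th,round(st["clock"],2),"rad %.1f tan %.1f z %.1f"%(f[:2]@n,f[:2]@t,f[2]),st["opening"].round(4))
    if np.hypot(*f[:2])>15: print("stop");break
import cv2
s=r.snapshot("wrist");cv2.imwrite("pics/w2.png",s["frame"][:,:,::-1])
E
```

```text
Traceback (most recent call last):
AttributeError: 'float' object has no attribute 'round'
```

```bash

python3 - <<'E'
from station import r
from h import *
for th in (1.6,3,6,10,14,18,22,26,29.5,32.5):
    p,o,n,t=onarc(th); r.servo_line([*p,.2565],o,speed=.05); st=r.sense();f=st["contact_force"]
    print(th,round(st["clock"],2),"rad %.1f tan %.1f z %.1f"%(f[:2]@n,f[:2]@t,f[2]),round(st["opening"],4))
    if np.hypot(*f[:2])>15: print("stop");break
import cv2
s=r.snapshot("wrist");cv2.imwrite("pics/w2.png",s["frame"][:,:,::-1])
E
```

```text
1.6 6.08 rad -4.9 tan 0.5 z -10.7 0.0245
3 6.33 rad -5.3 tan 0.0 z -9.0 0.0247
6 6.58 rad -5.5 tan 1.2 z -9.1 0.025
10 6.85 rad -5.1 tan 1.3 z -9.5 0.0246
14 7.12 rad -5.0 tan 1.6 z -9.7 0.0247
18 7.4 rad -4.3 tan 1.7 z -9.3 0.0245
22 7.67 rad -4.0 tan 2.4 z -9.9 0.0246
26 7.95 rad -4.3 tan 1.6 z -9.4 0.0246
29.5 8.21 rad -4.8 tan 1.4 z -9.3 0.0245
32.5 8.46 rad -5.0 tan 1.7 z -9.3 0.0244
```

View pics/w2.png

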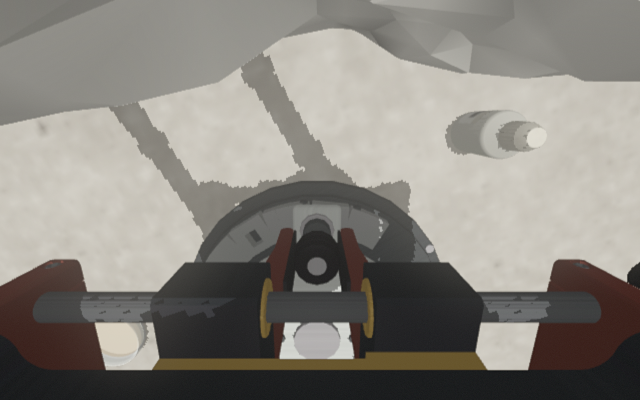

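The view shows the knob gripped at (317,265), with the stage turned and the middle hole now at (253,237) off to the left. The target hole is hidden beneath the arm. Next I'll let the pin down on the plate and release it.

```bash

python3 - <<'E'
from station import r
from h import *
p,o,n,t=onarc(32.5)
for z in np.arange(.2555,.2500,-.0005):
    r.servo_line([*p,z],speed=.02); st=r.sense();f=st["contact_force"]
    print(round(z,4),round(st["clock"],2),"rad %.1f tan %.1f z %.1f"%(f[:2]@n,f[:2]@t,f[2]))
    if f[2]>-2: break
E
```

```text
0.2555 8.76 rad -3.8 tan 1.8 z -9.8
0.255 9.01 rad -3.6 tan 1.2 z -9.8
0.2545 9.26 rad -3.6 tan 1.2 z -8.4
0.254 9.51 rad -2.5 tan 0.8 z -8.7
0.2535 9.76 rad -3.5 tan -0.1 z -9.1
0.253 10.01 rad -2.2 tan -0.9 z -7.6
0.2525 10.26 rad -1.6 tan -2.2 z -4.2
0.252 10.51 rad 0.4 tan -2.6 z 2.0
```

```bash

python3 - <<'E'
from station import r
from h import *
p,o,n,t=onarc(32.5)
r.let_go()
st=r.sense();print(st["clock"],st["opening"],st["contact_force"])
p,o,n,t=onarc(32.5,tang=.027); r.servo_line([*p,.248],speed=.06)
st=r.sense();f0=st["contact_force"];print(st["clock"],f0, "gf",st["gripper_force"])
g=.027; th=32.5; hit=0
for i in range(18):
    g+=.001*(hit<1); th+=np.degrees(.0008/.09)*(hit>=1)
    p,o,n,t=onarc(th,tang=g); r.servo_line([*p,.248],o,speed=.01)
    st=r.sense();f=st["contact_force"]-f0; ft=f[:2]@t
    print(i,round(g,4),round(th,2),round(st["clock"],2),"rad %.1f tan %.1f z %.1f"%(f[:2]@n,ft,f[2]))
    if abs(ft)>1.5 and g>.030: hit=1
    if abs(ft)>6: print("stop");break
    if st["clock"]>20: break
pickle.dump((g,th,f0),open("push.pkl","wb"))
E
```

```text
11.575 0.08795818236359951 [ 0.04007444 -0.1900754   0.50332184]
12.1833 [-0.61335652  0.08968216 -1.22218234] gf 0.0
0 0.028 32.5 12.43 rad 0.1 tan 0.3 z 0.8
1 0.029 32.5 12.68 rad -0.7 tan -0.1 z 2.0
2 0.03 32.5 12.93 rad -0.0 tan 0.5 z 1.1
3 0.031 32.5 13.18 rad -0.5 tan -0.7 z 0.9
4 0.032 32.5 13.43 rad -0.5 tan -2.7 z 2.1
5 0.032 33.01 13.68 rad -0.3 tan -4.5 z 1.2
6 0.032 33.52 13.93 rad -0.7 tan -4.6 z 2.5
7 0.032 34.03 14.18 rad -1.1 tan -5.5 z 2.7
8 0.032 34.54 14.43 rad -0.7 tan -4.1 z 2.9
9 0.032 35.05 14.68 rad -1.5 tan -5.5 z 2.3
10 0.032 35.56 14.93 rad -0.2 tan -4.9 z 1.4
11 0.032 36.07 15.18 rad -1.2 tan -3.4 z -1.0
12 0.032 36.57 15.43 rad -0.5 tan -0.1 z 1.4
13 0.032 37.08 15.68 rad -0.7 tan 0.7 z 1.0
14 0.032 37.59 15.93 rad -1.2 tan -0.9 z 1.2
15 0.032 38.1 16.18 rad -0.5 tan -1.2 z 1.2
16 0.032 38.61 16.43 rad -0.3 tan -1.7 z 2.1
17 0.032 39.12 16.68 rad -1.4 tan -5.0 z 2.8
```

The force dropped to zero at 36.5 to 38 deg and then rose again, so I'll look before pushing further.

```bash

python3 - <<'E'
from station import r
from h import *
import cv2
s=r.snapshot("wrist");c=r.snapshot("scene")
p,o,n,t=onarc(39.1)
pickle.dump((s,c),open("s3.pkl","wb"))
print(p,"knobtop home",px(s,[*p,.089]),"on plate",px(s,[*p,.097]),"scene",px(c,[*p,.089]),px(c,[*p,.097]))
f=np.vstack([s["frame"][180:400,160:480],c["frame"][180:320,230:430][:, :].repeat(1,0) if 0 else cv2.resize(c["frame"][190:310,240:420],(320,213))])
cv2.imwrite("pics/w3.png",cv2.resize(f,None,fx=1.35,fy=1.35,interpolation=cv2.INTER_CUBIC)[:,:,::-1])
E
```

```text
[0.49490135 0.13997789] knobtop home (np.float64(258.25808030927726), np.float64(262.0269138858355)) on plate (np.float64(255.1571095678416), np.float64(269.6121574323382)) scene (np.float64(362.90803439018), np.float64(251.06778467390703)) (np.float64(363.234037055504), np.float64(247.7041022785747))
```

View pics/w3.png

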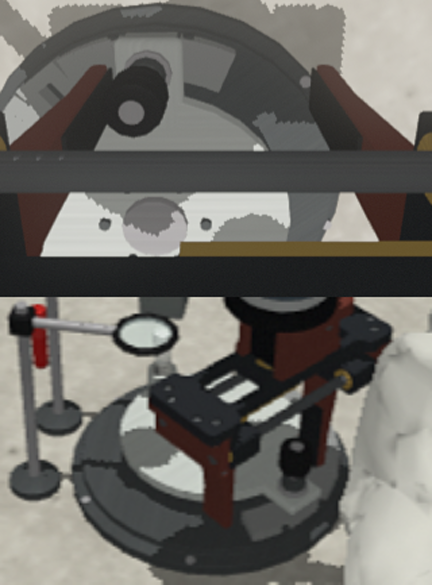

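```bash

python3 - <<'E'
from h import *
import cv2
s0=pickle.load(open("scene.pkl","rb")); w,c=pickle.load(open("s3.pkl","rb"))
def blob(s,X,lim):
    u,v=px(s,X); u0,v0=int(u)-14,int(v)-18
    g=s["frame"][v0:v0+36,u0:u0+28].max(2)
    n,l,st,ce=cv2.connectedComponentsWithStats((g<lim).astype(np.uint8))
    i=l[18,14]; print(lim,"pred",np.round((u,v),1),"meas",ce[i]+[u0,v0],"box",st[i]+[u0,v0,0,0,0])
k,A,yaw=pickle.load(open("geo.pkl","rb"))
for lim in (35,45,55):
    blob(s0,[*k,.078],lim)
    for th in(37,39): p=onarc(th)[0]; blob(c,[*p,.078],lim)
print("plate pred",px(c,[*onarc(38)[0],.086]))
E
```

```text
35 pred [375.5 236.8] meas [375.17721519 239.9556962 ] box [370 231  12  20 158]
35 pred [363.7 254.8] meas [361.002849   254.28632479] box [349 236  28  36 702]
35 pred [362.5 255.6] meas [365.91275168 252.        ] box [357 237  18  29 298]
45 pred [375.5 236.8] meas [375.22826087 240.7826087 ] box [370 230  12  22 184]
45 pred [363.7 254.8] meas [365.66666667 253.14092141] box [356 236  19  35 369]
45 pred [362.5 255.6] meas [365.58287293 253.47237569] box [356 237  19  34 362]
55 pred [375.5 236.8] meas [375.14070352 241.1959799 ] box [369 230  13  22 199]
55 pred [363.7 254.8] meas [364.72520661 251.32644628] box [349 236  28  35 484]
55 pred [362.5 255.6] meas [364.27136752 251.9017094 ] box [348 237  28  34 468]
plate pred (np.float64(363.44433219237897), np.float64(251.8903865955048))
```

```bash

python3 - <<'E'
from h import *
import cv2
s0=pickle.load(open("scene.pkl","rb")); w,c=pickle.load(open("s3.pkl","rb"))
a=s0["frame"][215:265,355:400]; b=c["frame"][232:282,340:385]
g=np.hstack([a,b]).astype(float); g=255*(np.clip(g/200,0,1)**.5)
cv2.imwrite("pics/k4.png",cv2.resize(g.astype(np.uint8),None,fx=8,fy=8,interpolation=cv2.INTER_NEAREST)[:,:,::-1])
E
```

```text
(no output)
```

View pics/k4.png

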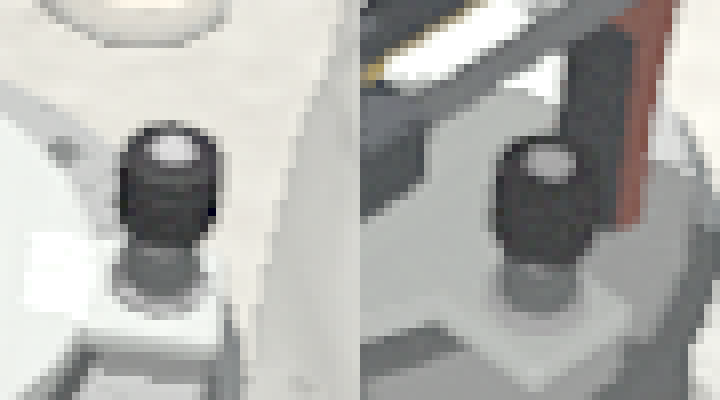

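On the left (start, home) the distance from knob top to sleeve foot is about 190 px. On the right (now) it is about 180 px, and a pin riding on the plate would add about 27 px. So the pin has snapped in, and the force rise is the hole wall. I'll back off, retreat and check.

```bash

python3 - <<'E'
from station import r
from h import *
import cv2
p,o,n,t=onarc(38.6,tang=.002); r.servo_line([*p,.248],o,speed=.05)
st=r.sense();print(st["clock"],st["contact_force"].round(1))
r.servo_line([*p,.36],speed=.12)
q=r.sense()["tcp_pos"]; r.reach([.40,-.12,.40],o)
print(r.sense()["clock"])
c=r.snapshot("scene");tp=r.snapshot("top");pickle.dump((c,tp),open("s5.pkl","wb"))
a=cv2.resize(c["frame"][170:300,230:400],(680,520),interpolation=cv2.INTER_CUBIC)
cv2.imwrite("pics/s5.png",a[:,:,::-1])
b=tp["frame"][135:275,215:395]
cv2.imwrite("pics/t5.png",cv2.resize(b,None,fx=4,fy=4,interpolation=cv2.INTER_CUBIC)[:,:,::-1])
E
```

```text
17.55 [-0.1  0.1  0.3]
19.7167
```

View pics/s5.png

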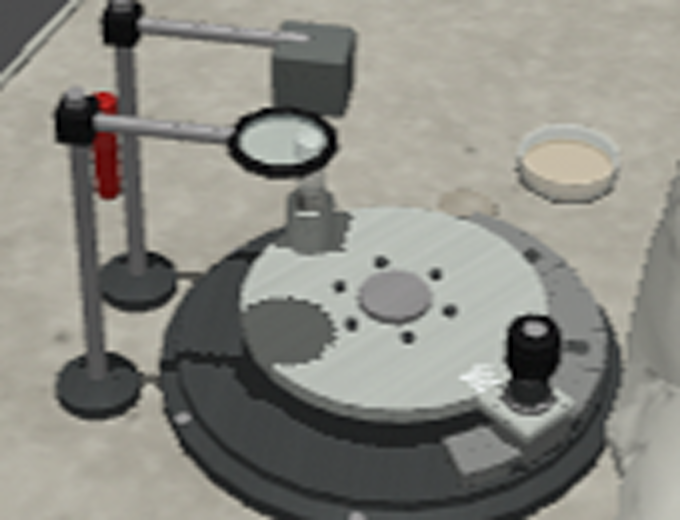

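View pics/t5.png

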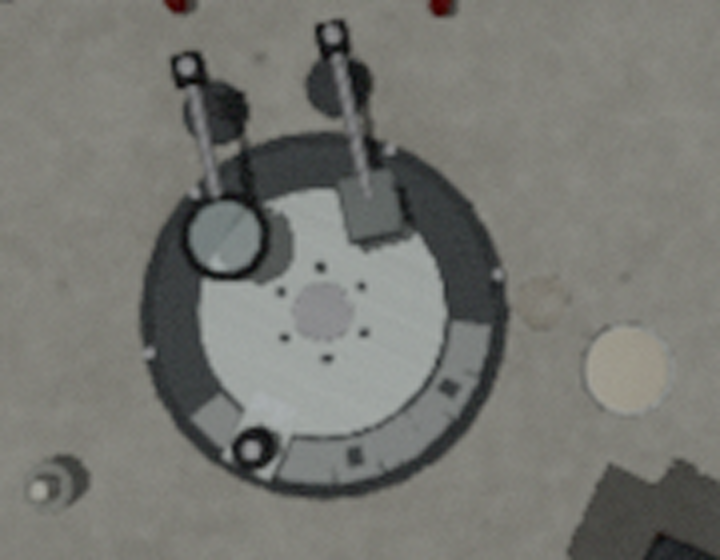

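The top view has the vial hidden under the square reader at (375,207). The knob is at (255,447), on the target hole that I saw at (260,447), and the bottle and dish are where they started. In the scene view the knob-top-to-sleeve-foot distance is 24.5 px, against 24 px at the start, so the plunger is home. The vial is upright and the robot is clear.

```bash
python3 -c "
from station import r
print(r.hand_in())"
```

```text
the job is handed in; nothing more can be done
None
```

The job is handed in: the stage is turned to the reader-side hole with the vial under the square reader head, and the arm is clear. From the camera images the plunger is fully home in that hole; I did not push-test the lock after letting go.

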